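Unlock and open the large topping box

ROBOT

A 6-joint arm with a two-finger parallel gripper is mounted at the origin on the work surface. World frame = base frame: x ahead of the robot, y to its left, z up, the work surface at z = 0. Lengths are in m, angles in rad, forces in N, time in s.
With the tool pointing down it reaches from about 0.3 to 0.85 m from the base axis. Payload 5.4 kg.
Tool frame: the origin (TCP) lies on the centre line of the jaws, within the pads' length; the fingertips stand 11 mm ahead of it and the grasp point (between the pads) lies 8 mm behind it (robot.tip_reach is the z of the fingertips in the tool frame, in m); z points along the fingers, y is the direction in which the jaws open and shut (so a half turn about z gives the same grasp; the last joint's range is limited). The gripper opens to 85 mm and grips with 20 to 120 N. Pads are 22 mm wide; open, the fingers measure 114 mm over their backs; the gripper's body (76 mm by 85 mm) begins 54 mm behind the grasp point. The pads swing forward as they close: fully open they stand 13 mm farther back than shut.
Start: joints at [-1.313, 0.158, 1.597, -0, 1.386, -0.21], TCP at [0.259, -0.513, 0.242] pointing down, gripper open.
Joint ranges: [-2.91, 2.91], [-0.94, 2.29], [0.18, 2.7], [-1.29, 4.43], [0.17, 2.64], [-3, 3]. Speed limits (rad/s): [2.57, 2.57, 3.14, 3.14, 3.14, 3.14].

INTERFACE

Orientations are given as [roll, pitch, yaw] about the fixed x, y, z axes, in that order (R = Rz(yaw) Ry(pitch) Rx(roll)).
In Python, from plant import get_obs, read_camera, robot gives the robot as it stands.
- The arm moves only by the shell command python3 -m jog 'ROWS' [FORCE]. ROWS is JSON, a list of rows, each a list of 7 numbers: the shift along the tool's x, y, z in mm, then the turn, a rotation vector about the tool's x, y, z in rad, then the finger opening in mm, from 0 to 85.4. A call has 1 to 12 rows; each row is the pose to reach, as a shift and turn from the pose commanded when the call began, along the tool's axes at that moment; what a row does not reach only later rows make up. A row lasts 1/10 s, in which the tool goes at most 50 mm and 8.59 degrees, less where a joint would pass 70% of its speed; a pose out of reach is approached as far as the arm can. A call with a gripper value outside its range is refused whole. The fingers move at their own pace and stop on an object; FORCE is the grip in N (left out, the last holds). Time passes only in rows, so rows that repeat a pose let the fingers close. It gives the time, the measured TCP pose, the force and the opening at its end, in the units of the state.
- get_obs(): the state, without advancing time (a new reading comes with each control period).
- read_camera(name): name is "scene" or "side" or "wrist"; returns a dict with "color" (420x560x3 uint8, red, green, blue), "range_z" (420x560 float32, m along the optical axis (not along the pixel's ray), 0 where there is no reading), "mtx" (3x3 intrinsics, pixels), "k1" (the pictures are not rectified: a ray, as slopes to the right and down, at radius r is drawn at 1 + k1 r^2 times it, then the intrinsics apply), "T" (4x4, takes a point from camera to world coordinates). Camera axes: x right, y up, looking along -z (the intrinsics and any distortion apply to the point x, -y, -z); pixel columns grow to the right and rows downward; lengths in m; the calibration is good to about 2 mm. A picture is of the moment at which its call begins.
- robot.finish_job(): hands the job in, once; it reports no verdict.
The state is a dict: "t": time; "joint_pos": joint angles; "joint_vel": joint speeds; "effort": joint torques, N m; "tcp_pos": TCP position; "orientation": TCP orientation; "contact_force": force on the tool from outside, world axes, zero at the start; "moment": the same for the moment, N m; "opening": finger opening in m.
Only numpy, scipy, OpenCV 4.12 (cv2) and the standard library are available. Lean on these libraries where they do the work, as an engineer would, in place of code of your own. Each camera call takes 0.05 s, during which the arm holds its last target. There are 200 camera calls.

TASK

Open the larger (wider) of the two steel topping boxes on the pizza counter: pull its spring plunger knob straight up until the pin is clear and only then slide the cover fully open, without forcing it, and let go so that the plunger drops back down into the slot and holds the cover open. Leave the smaller (narrower) box shut.

Things in the scene. Friction and masses are not known exactly. Their poses are not given: they have to be found in the camera images.
- large_knob (a point): Centre of the LARGE box's plunger knob: round, black, 28 mm across, 22 mm tall, 118 mm above the counter when down, on a barrel 18 mm across and 22 mm tall that stands on the cover and moves with it. z is up; -x is the level direction in which the cover opens (towards the robot, up to 20 deg askew). Nothing else on the box is above 94 mm.
- large_plunger (a joint): How far the large box's plunger is pulled up, m: 0 = down (pin 10 mm deep in its hole, cover locked), 0.018 = up at its stop. The cover is free above 0.010. Spring: 3 N at 0, 7 N at the stop. Let go between hole and slot, the pin rides on the deck at 0.010; over the slot it springs down to 0.
- large_cover (a joint): How far the large box's aluminium cover is slid open, m: 0 = shut, 0.120 = at its stop. Takes about 2 N, stays where left; the pin drops into the slot from 0.100 to 0.120. The steel box is fixed, 315 mm long, 190 wide; from the shut knob it reaches 146 mm towards the robot (flat deck with dark slot) and 169 mm away (food well under the cover). Cover top 85 mm above the counter.
- small_cover (a joint): The same for the SMALL topping box, built alike (same length, height, knob and plunger) but only 110 mm wide; 0 = shut. It stands on the other side of the counter's middle; which box is left and which right varies. It is to stay shut.

How it is judged:
By the outcome, as a careful person would: the job done as asked, in the order asked, and still so for the second after the job is handed in, with the robot touching nothing.
It also fails if it takes over 32 s, if anything falls off the work surface, if the arm or the gripper's body presses on something with over 40 N, if the wrist force passes 120 N, or if a joint passes its speed limit or range.

## Working session

There is one attempt and no reset: what is moved stays moved. The work goes in short steps, Python scripts to look and compute and a shell command to move; the robot and the scene stay as the last step left them, time stands still between calls to the robot, and variables do not carry over. Pictures are saved under pics/ and viewed, about 8 in all and at most 12, crops included, and the job is handed in when it is done.

```bash
mkdir -p pics; ls; cat > h.py <<'E'
import numpy as np, cv2
from plant import get_obs, read_camera, robot
from scipy.spatial.transform import Rotation as Ro
def rays(c,uv):
    uv=np.asarray(uv,float).reshape(-1,2)
    d=cv2.undistortPoints(uv.reshape(-1,1,2),c["mtx"],np.array([c["k1"],0,0,0.])).reshape(-1,2)
    return np.c_[d[:,0],-d[:,1],-np.ones(len(d))]
def at_depth(c,uv):
    uv=np.asarray(uv).reshape(-1,2).astype(int)
    z=c["range_z"][uv[:,1],uv[:,0]]
    p=rays(c,uv)*z[:,None]
    return p@c["T"][:3,:3].T+c["T"][:3,3]
def on_plane(c,uv,h):
    d=rays(c,uv)@c["T"][:3,:3].T; o=c["T"][:3,3]
    return o+d*((h-o[2])/d[:,2])[:,None]
def save(c,n): cv2.imwrite(f"pics/{n}.png",c["color"][:,:,::-1])
E
python3 - <<'E'
from h import *
ims=[]
for n in ["scene","side"]:
    c=read_camera(n); save(c,n+"0"); print(n,c["T"].round(3).tolist(),c["mtx"].round(1).tolist(),c["k1"])
    np.savez(n+"0.npz",**c)
o=get_obs(); print(o["t"],o["tcp_pos"],o["orientation"],o["contact_force"])
E
```

```text
pics
scene [[-0.539, -0.482, 0.691, 1.306], [0.842, -0.316, 0.437, 0.429], [0.008, 0.817, 0.576, 0.677], [0.0, 0.0, 0.0, 1.0]] [[539.6, 0.0, 293.2], [0.0, 539.6, 208.5], [0.0, 0.0, 1.0]] -0.10154825051853754
side [[-0.977, 0.152, -0.147, 0.511], [-0.211, -0.746, 0.632, 0.45], [-0.014, 0.649, 0.761, 0.606], [0.0, 0.0, 0.0, 1.0]] [[404.6, 0.0, 278.4], [0.0, 404.6, 212.8], [0.0, 0.0, 1.0]] -0.04259006571211864
0.1 [ 0.25912917 -0.51272914  0.24142276] [-3.13993365e+00 -3.60389518e-04  4.67785044e-01] [ 0.15793803 -1.02234409  0.82351156]
```

View pics/scene0.png

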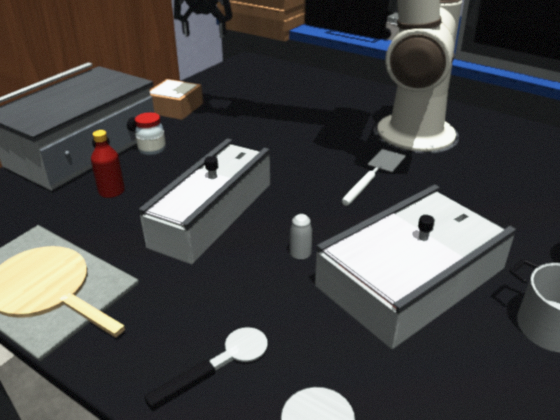

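View pics/side0.png

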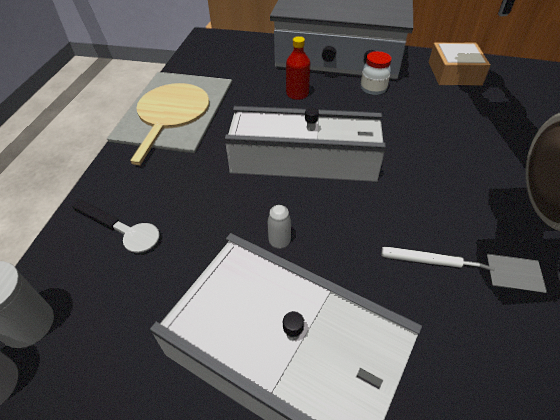

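The large box is the one at scene knob (426,223), slot (461,217), and side knob (293,322), slot (370,378). Its cover slides along the knob-to-slot line.

```bash
python3 - <<'E'
from h import *
def blob(c,box):
    x0,y0,x1,y1=box; g=c["color"][y0:y1,x0:x1].max(2)
    m=(g<70).astype(np.uint8); n,l,s,ce=cv2.connectedComponentsWithStats(m)
    return [(s[i,:].tolist(),ce[i]+[x0,y0]) for i in range(1,n) if s[i,4]>15]
L={}
for n,kb,sb in [("scene",(410,208,442,240),(450,208,474,226)),("side",(275,305,312,343),(350,362,390,394))]:
    c=dict(np.load(n+"0.npz")); c["k1"]=float(c["k1"])
    for w,b,h in [("knob",kb,0.118),("slot",sb,0.08)]:
        for s,ce in blob(c,b):
            print(n,w,s,ce.round(1),"plane",on_plane(c,ce,h).round(4),"depth",at_depth(c,ce).round(4))
            L[n,w]=(c,ce)
for w in ["knob","slot"]:
    A=[];B=[]
    for n in ["scene","side"]:
        c,ce=L[n,w]; d=(c["T"][:3,:3]@rays(c,ce)[0]); d/=np.linalg.norm(d); P=np.eye(3)-np.outer(d,d)
        A.append(P);B.append(P@c["T"][:3,3])
    x,r,_,_=np.linalg.lstsq(np.vstack(A),np.hstack(B),rcond=None); print(w,x.round(4),"res",np.sqrt(r))
# box outline from side: steel/white points near heights 0.05..0.1
c=dict(np.load("scene0.npz"));v,u=np.mgrid[0:420,0:560];uv=np.c_[u.ravel(),v.ravel()]
p=[]
for n in ["scene","side"]:
    c=dict(np.load(n+"0.npz"));c["k1"]=float(c["k1"]);q=at_depth(c,uv)
    p.append(q[(c["range_z"].ravel()>0)&(abs(q[:,2]-.086)<.012)])
p=np.vstack(p); k=x if False else None
kn=on_plane(*L["side","knob"],0.118)[0]
q=p[np.linalg.norm(p[:,:2]-kn[:2],axis=1)<.21]
r=cv2.minAreaRect(q[:,:2].astype(np.float32)); print("rect",r, "zmed",np.median(q[:,2]))
print(cv2.boxPoints(r).round(3).tolist())
E
```

```text
scene knob [9, 7, 15, 23, 236] [425.3 224.9] plane [[0.5513 0.2244 0.118 ]] depth [[0.5608 0.2263 0.1267]]
side knob [8, 7, 21, 26, 419] [293.  323.8] plane [[0.5479 0.2238 0.118 ]] depth [[0.5472 0.2281 0.1295]]
side slot [7, 13, 22, 14, 37] [367.5 381.4] plane [[0.4434 0.2641 0.08  ]] depth [[0.4406 0.254  0.0523]]
knob [0.5481 0.2232 0.1158] res [0.00049493]Traceback (most recent call last):
  File "<stdin>", line 16, in <module>
KeyError: ('scene', 'slot')
```

```bash
python3 - <<'E'
from h import *
v,u=np.mgrid[0:420,0:560];uv=np.c_[u.ravel(),v.ravel()]
k=np.array([.548,.2235])
for n in ["scene","side"]:
    c=dict(np.load(n+"0.npz"));c["k1"]=float(c["k1"]);q=at_depth(c,uv)
    s=(c["range_z"].ravel()>0)&(abs(q[:,2]-.087)<.012)&(np.linalg.norm(q[:,:2]-k,axis=1)<.21)
    q=q[s]; r=cv2.minAreaRect(q[:,:2].astype(np.float32)); print(n,len(q),"rect",np.round(np.r_[r[0],r[1],r[2]],3),np.median(q[:,2]))
    print(cv2.boxPoints(r).round(3).tolist())
    # slot: darker than steel
    b=(450,208,474,226) if n=="scene" else (350,362,390,394)
    g=c["color"][b[1]:b[3],b[0]:b[2]].max(2); m=(g<120).astype(np.uint8)
    N,l,st,ce=cv2.connectedComponentsWithStats(m)
    for i in range(1,N):
        if st[i,4]>15:
            pk=on_plane(c,ce[i]+b[:2],.082)[0][:2]; d=k-pk; print("slot",st[i],pk.round(4),"dist",np.linalg.norm(d).round(4),"yaw",np.degrees(np.arctan2(d[1],d[0])).round(2))
# rails edges in side view: upper rail inner edge & others via pixels
c=dict(np.load("side0.npz"));c["k1"]=float(c["k1"])
for a,b2 in [((231,239),(419,326)),((154,327),(290,401))]:
    P=on_plane(c,[a,b2],.092);d=P[0]-P[1];print(P.round(3).tolist(),np.degrees(np.arctan2(d[1],d[0])),np.linalg.norm(d))
E
```

```text
scene 13169 rect [ 0.572  0.241  0.322  0.358 54.47 ] 0.08491295852107794
[[0.3330000042915344, 0.21400000154972076], [0.6240000128746033, 0.006000000052154064], [0.8119999766349792, 0.2680000066757202], [0.5210000276565552, 0.47600001096725464]]
slot [ 6  6 11  7 36] [0.4423 0.2603] dist 0.112 yaw -19.2
side 29112 rect [ 0.547  0.184  0.269  0.317 71.109] 0.08404699709494118
[[0.3540000021457672, 0.1080000028014183], [0.652999997138977, 0.004999999888241291], [0.7400000095367432, 0.25999999046325684], [0.4410000145435333, 0.3619999885559082]]
slot [  6   6  27  21 254] [0.4419 0.2604] dist 0.1123 yaw -19.16
[[0.673, 0.091, 0.092], [0.382, 0.181, 0.092]] -17.22254326251147 0.30467874457665767
[[0.734, 0.256, 0.092], [0.534, 0.311, 0.092]] -15.376697176375092 0.20686029564777994
```

Knob and slot agree across both views: knob (0.548, 0.2235), height 0.116 (expected 0.118), slot at 112 mm (expected about 110), box yaw ≈ -19°. Next I work out the transit, with the jaws opening along the slide axis.

```bash
cat >> h.py <<'E'
def delta(target,yaw):
    o=get_obs(); R=Ro.from_euler("xyz",o["orientation"]); Rt=Ro.from_euler("xyz",[np.pi,0,yaw])
    print("t",o["t"],"tcp",np.round(o["tcp_pos"],4),"rpy",np.round(o["orientation"],3),"F",np.round(o["contact_force"],1),"op",round(o["opening"],4))
    print("shift mm",(R.inv().apply(np.array(target)-o["tcp_pos"])*1000).round(1),"turn",(R.inv()*Rt).as_rotvec().round(4))
E
python3 -c "
from h import *
delta([.548,.2235,.20],np.radians(71))"
```

```text
t 0.1 tcp [ 0.2591 -0.5127  0.2414] rpy [-3.14  -0.     0.468] F [ 0.2 -1.   0.8] op 0.0854
shift mm [ 589.8 -526.8   42.5] turn [-0.0014 -0.001  -0.7714]
```

```bash
python3 -m jog '[[590,-527,0,0,0,-0.7714,85],[590,-527,0,0,0,-0.7714,85],[590,-527,0,0,0,-0.7714,85],[590,-527,0,0,0,-0.7714,85],[590,-527,0,0,0,-0.7714,85],[590,-527,0,0,0,-0.7714,85],[590,-527,0,0,0,-0.7714,85],[590,-527,0,0,0,-0.7714,85],[590,-527,0,0,0,-0.7714,85],[590,-527,0,0,0,-0.7714,85],[590,-527,0,0,0,-0.7714,85],[590,-527,0,0,0,-0.7714,85]]'; python3 -c "
from h import *
delta([.548,.2235,.20],np.radians(71))"
```

```text
t: 1.3
tcp_pos: [0.4786, 0.0475, 0.2421]
orientation: [3.142, 0.0, 1.239]
contact_force: [0.7, -0.4, 0.5]
opening: 0.0851
t 1.3 tcp [0.4786 0.0475 0.2421] rpy [3.142 0.    1.239] F [ 0.7 -0.4  0.5] op 0.0851
shift mm [189.    8.4  42.1] turn [0.     0.0001 0.0003]
```

```bash
python3 -m jog '[[50,2,0,0,0,0,85],[100,4,10,0,0,0,85],[145,6,25,0,0,0,85],[180,8,40,0,0,0,85],[189,8,42,0,0,0,85],[189,8,42,0,0,0,85],[189,8,42,0,0,0,85]]'; python3 - <<'E'
from h import *
delta([.548,.2235,.112],np.radians(71))
c=read_camera("wrist"); save(c,"w1"); np.savez("w1.npz",**c); print(c["T"].round(3).tolist())
w=c["T"]; 
E
```

```text
t: 2.0
tcp_pos: [0.5475, 0.2206, 0.2007]
orientation: [3.141, 0.0, 1.239]
contact_force: [0.5, -0.1, -0.0]
opening: 0.0851
t 2.0 tcp [0.5475 0.2206 0.2007] rpy [3.141 0.    1.239] F [ 0.5 -0.1 -0. ] op 0.0851
shift mm [ 2.9 -0.5 88.7] turn [ 0.0003  0.0004 -0.0004]
[[0.945, 0.313, 0.089, 0.57], [-0.326, 0.909, 0.261, 0.286], [0.0, -0.275, 0.961, 0.333], [0.0, 0.0, 0.0, 1.0]]
```

View pics/w1.png

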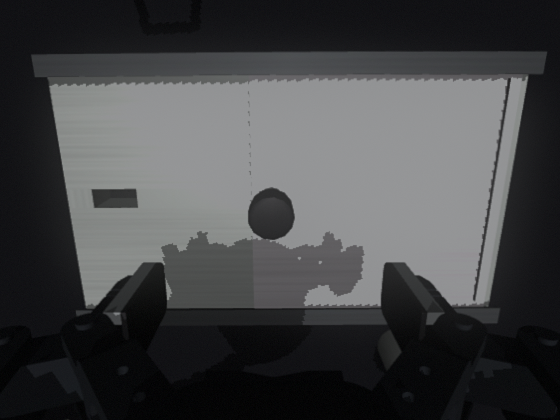

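The wrist view shows the knob at (271,213) and the slot at (115,198). The rails and seam run parallel to the image axes, so the yaw holds. I'll check the knob position from this view.

```bash
python3 - <<'E'
from h import *
c=dict(np.load("w1.npz"));c["k1"]=float(c["k1"])
g=c["color"][180:250,240:305].max(2); m=(g<105).astype(np.uint8)
n,l,s,ce=cv2.connectedComponentsWithStats(m)
for i in range(1,n):
    if s[i,4]>200: print(s[i],ce[i]+[240,180],[on_plane(c,ce[i]+[240,180],h).round(4) for h in(.118,.129)])
a=np.array([[249,90],[251,230]]); p=on_plane(c,a,.085);print(p.round(3))
for a in ([[35,55],[545,52]],[[80,312],[498,311]]):
    p=on_plane(c,a,.092);d=p[1]-p[0];print(p.round(3).tolist(),np.degrees(np.arctan2(d[1],d[0])),np.linalg.norm(d))
print(on_plane(c,[[115,198]],.083))
# knob top by depth
v,u=np.mgrid[180:250,240:305];uv=np.c_[u.ravel(),v.ravel()];q=at_depth(c,uv);k=q[q[:,2]>.12];print(len(k),k.mean(0),k[:,2].max())
delta([.548,.2235,.112],np.radians(71))
E
```

```text
[   0    7   55   63 2328] [268.80412371 219.32860825] [array([[0.5437, 0.2193, 0.118 ]]), array([[0.5451, 0.2227, 0.129 ]])]
[[0.557 0.297 0.085]
 [0.525 0.206 0.085]]
[[0.439, 0.359, 0.092], [0.738, 0.258, 0.092]] -18.669375070903605 0.31540348046495315
[[0.382, 0.188, 0.092], [0.68, 0.086, 0.092]] -18.89625910122971 0.31484019187990603
[[0.44160997 0.25896494 0.083     ]]
1758 [0.54718862 0.22520514 0.13142159] 0.3332547857497806
t 2.05 tcp [0.5477 0.2203 0.201 ] rpy [3.141 0.    1.238] F [-0.2  0.1 -0.1] op 0.0851
shift mm [ 3.1 -0.9 89. ] turn [ 0.0009  0.     -0.0011]
```

```bash
python3 -m jog '[[3.5,-0.5,25,0,0,0,85],[3.5,-0.5,50,0,0,0,85],[3.5,-0.5,70,0,0,0,85],[3.5,-0.5,82,0,0,0,85],[3.5,-0.5,88,0,0,0,85],[3.5,-0.5,88,0,0,0,85],[3.5,-0.5,88,0,0,0,85]]'; python3 - <<'E'
from h import *
delta([.548,.224,.112],np.radians(71.2))
c=read_camera("wrist"); save(c,"w2")
E
```

```text
t: 2.75
tcp_pos: [0.549, 0.2248, 0.1136]
orientation: [3.14, -0.001, 1.239]
contact_force: [0.9, 0.8, -0.4]
opening: 0.0851
t 2.75 tcp [0.549  0.2248 0.1136] rpy [ 3.140e+00 -1.000e-03  1.239e+00] F [ 0.9  0.8 -0.4] op 0.0851
shift mm [-1.1 -0.7  1.6] turn [ 0.0018 -0.001  -0.0038]
```

View pics/w2.png

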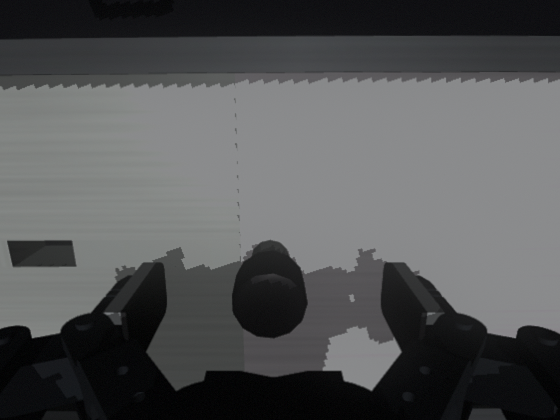

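The knob at (270,290) sits centred between the pads at (163) and (385). Closing now.

```bash
python3 -m jog '[[-1,-0.5,1.5,0,0,0,45],[-1,-0.5,1.5,0,0,0,32],[-1,-0.5,1.5,0,0,0,25],[-1,-0.5,1.5,0,0,0,20],[-1,-0.5,1.5,0,0,0,20],[-1,-0.5,1.5,0,0,0,20],[-1,-0.5,1.5,0,0,0,20],[-1,-0.5,1.5,0,0,0,20],[-1,-0.5,1.5,0,0,0,20],[-1,-0.5,1.5,0,0,0,20]]' 40; python3 -c "
from h import *
for i in range(3): print(get_obs()['contact_force'],get_obs()['opening'],get_obs()['tcp_pos'])"
```

```text
t: 3.8
tcp_pos: [0.5472, 0.2243, 0.1111]
orientation: [-3.141, -0.0, 1.239]
contact_force: [-2.8, 0.6, 5.3]
opening: 0.0269
[-2.80107727  0.58473542  5.32638625] 0.026925504982401528 [0.54722892 0.22426291 0.1110998 ]
[-2.80107727  0.58473542  5.32638625] 0.026925504982401528 [0.54722892 0.22426291 0.1110998 ]
[-2.80107727  0.58473542  5.32638625] 0.026925504982401528 [0.54722892 0.22426291 0.1110998 ]
```

```bash
python3 -m jog '[[0,0,-2,0,0,0,20],[0,0,-4,0,0,0,20],[0,0,-6,0,0,0,20],[0,0,-8,0,0,0,20],[0,0,-10,0,0,0,20],[0,0,-12,0,0,0,20],[0,0,-14,0,0,0,20],[0,0,-15,0,0,0,20],[0,0,-15,0,0,0,20],[0,0,-15,0,0,0,20]]'; python3 - <<'E'
from h import *
delta([.547,.2243,.126],np.radians(71.2))
c=read_camera("side"); np.savez("side1.npz",**c)
s=read_camera("scene"); 
cv2.imwrite("pics/lift.png",np.hstack([cv2.resize(c["color"][280:370,240:350],None,fx=3.6,fy=3.6)[:324,:396],cv2.resize(s["color"][180:270,370:480],None,fx=3.6,fy=3.6)[:324,:396]])[:,:,::-1])
E
```

```text
t: 4.8
tcp_pos: [0.5472, 0.2242, 0.1256]
orientation: [-3.141, 0.0, 1.239]
contact_force: [-0.1, 2.8, -5.7]
opening: 0.0265
t 4.8 tcp [0.5472 0.2242 0.1256] rpy [-3.141  0.     1.239] F [-0.1  2.8 -5.7] op 0.0265
shift mm [ 0.1 -0.2 -0.4] turn [-0.0005  0.     -0.0035]
```

View pics/lift.png

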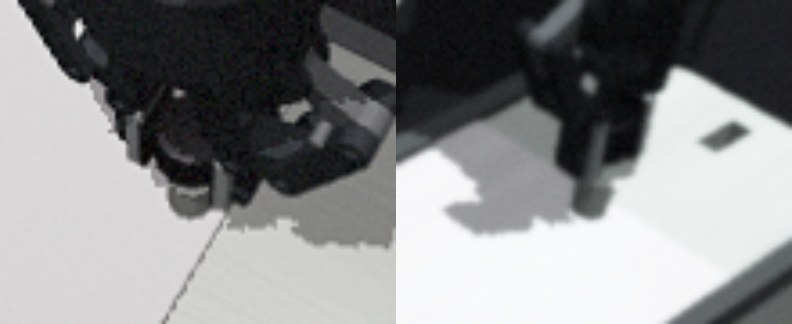

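The pull force of 5.7 N matches the spring at about 13–14 mm, and the knob is visibly off the barrel at (190,180) in the left crop. Sliding a first stretch gently.

```bash
python3 -m jog '[[0,-1,0,0,0,0,20],[0,-3,0,0,0,0,20],[0,-6,0,0,0,0,20],[0,-10,0,0,0,0,20],[0,-15,0,0,0,0,20],[0,-20,0,0,0,0,20]]'; python3 -c "
from h import *
delta([.441,.2605,.126],np.radians(71.2))"
```

```text
t: 5.5
tcp_pos: [0.528, 0.2307, 0.1258]
orientation: [3.141, 0.0, 1.239]
contact_force: [2.4, 0.9, -6.9]
opening: 0.0268
t 5.5 tcp [0.528  0.2307 0.1258] rpy [3.141 0.    1.239] F [ 2.4  0.9 -6.9] op 0.0268
shift mm [ -0.1 -92.   -0.2] turn [ 0.0001  0.0002 -0.0034]
```

Drag is about 2.5 N, so the cover slides free. Continuing to about 113 mm.

```bash
python3 -m jog '[[0,-8,0,0,0,0,20],[0,-17,0,0,0,0,20],[0,-27,0,0,0,0,20],[0,-37,0,0,0,0,20],[0,-47,0,0,0,0,20],[0,-57,0,0,0,0,20],[0,-67,0,0,0,0,20],[0,-76,0,0,0,0,20],[0,-84,0,0,0,0,20],[0,-90,0,0,0,0,20],[0,-93,0,0,0,0,20],[0,-93,0,0,0,0,20]]'; python3 - <<'E'
from h import *
delta([.441,.2605,.126],np.radians(71.2))
c=read_camera("side"); s=read_camera("scene")
cv2.imwrite("pics/open.png",np.hstack([cv2.resize(c["color"][220:420,140:430],(500,345)),cv2.resize(s["color"][180:340,300:520],(300,218))if 0 else cv2.resize(s["color"][150:345,310:480],(300,345))])[:,:,::-1])
E
```

```text
t: 6.7
tcp_pos: [0.4394, 0.2608, 0.1254]
orientation: [-3.139, 0.001, 1.239]
contact_force: [-3.2, -2.9, -5.7]
opening: 0.0269
t 6.7 tcp [0.4394 0.2608 0.1254] rpy [-3.139e+00  1.000e-03  1.239e+00] F [-3.2 -2.9 -5.7] op 0.0269
shift mm [ 0.2  1.6 -0.6] turn [-0.0021  0.0013 -0.0033]
```

View pics/open.png

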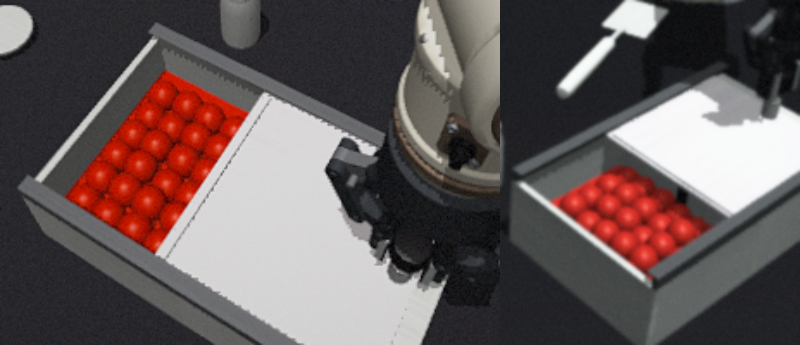

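The cover is open by about 113 mm with the tomatoes exposed. I'll lower the knob most of the way by hand and read the force, which would show if the pin rode on the deck, then let go.

```bash
python3 -m jog '[[0,0,2,0,0,0,20],[0,0,4,0,0,0,20],[0,0,6,0,0,0,20],[0,0,8,0,0,0,20],[0,0,10,0,0,0,20],[0,0,12,0,0,0,20],[0,0,12,0,0,0,20]]'; python3 -c "
from h import *
delta([.441,.2605,.126],np.radians(71.2))"
```

```text
t: 7.5
tcp_pos: [0.4403, 0.2605, 0.1136]
orientation: [-3.14, 0.001, 1.239]
contact_force: [-3.3, -4.5, -3.5]
opening: 0.0267
t 7.5 tcp [0.4403 0.2605 0.1136] rpy [-3.140e+00  1.000e-03  1.239e+00] F [-3.3 -4.5 -3.5] op 0.0267
shift mm [  0.2   0.6 -12.4] turn [-0.0011  0.0011 -0.0037]
```

The spring still pulls down with 3.5 N at this height, so the pin is inside the slot. Releasing and rising.

```bash
python3 -m jog '[[0,0,0,0,0,0,35],[0,0,0,0,0,0,50],[0,0,0,0,0,0,65],[0,0,0,0,0,0,75],[0,0,0,0,0,0,75],[0,0,0,0,0,0,75],[0,0,-10,0,0,0,80],[0,0,-30,0,0,0,80],[0,0,-60,0,0,0,80],[0,0,-90,0,0,0,80],[0,0,-120,0,0,0,80],[0,0,-120,0,0,0,80]]'; python3 -m jog '[[-40,0,-10,0,0,0,80],[-80,0,-20,0,0,0,80],[-120,0,-20,0,0,0,80],[-160,0,-20,0,0,0,80],[-200,0,-20,0,0,0,80],[-220,0,-20,0,0,0,80],[-220,0,-20,0,0,0,80]]'; python3 - <<'E'
from h import *
L={}
for n in ["scene","side"]:
    c=read_camera(n); save(c,n+"9"); L[n]=c; np.savez(n+"9.npz",**c)
print(get_obs()["contact_force"])
cv2.imwrite("pics/final.png",np.hstack([L["scene"]["color"][100:400,140:540],L["side"]["color"][100:400,150:550]])[:,:,::-1])
E
```

```text
t: 8.7
tcp_pos: [0.4433, 0.2618, 0.2397]
orientation: [3.133, -0.006, 1.239]
contact_force: [0.4, 0.4, 0.9]
opening: 0.0802
t: 9.4
tcp_pos: [0.3683, 0.0513, 0.2537]
orientation: [3.141, 0.0, 1.235]
contact_force: [-0.0, -0.1, -0.2]
opening: 0.0796
[ 0.5326117  -0.04103721  0.18446376]
```

View pics/final.png

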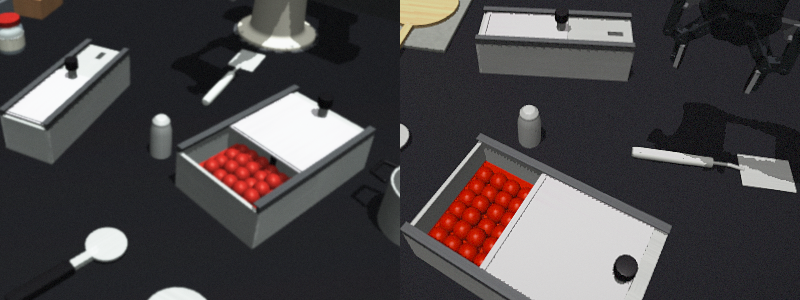

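The large box is open with its knob at (325,103) in the scene crop and (626,265) in the side crop. The small box is shut and the gripper is clear. I'll measure the knob height and travel.

```bash
python3 - <<'E'
from h import *
def tri(tag,boxes):
    A=[];B=[]
    for n,b in boxes.items():
        c=dict(np.load(n+tag+".npz"));c["k1"]=float(c["k1"])
        x0,y0,x1,y1=b; m=(c["color"][y0:y1,x0:x1].max(2)<70).astype(np.uint8)
        N,l,s,ce=cv2.connectedComponentsWithStats(m);i=1+np.argmax(s[1:,4]);print(n,s[i])
        d=c["T"][:3,:3]@rays(c,ce[i]+[x0,y0])[0];d/=np.linalg.norm(d);P=np.eye(3)-np.outer(d,d);A.append(P);B.append(P@c["T"][:3,3])
    return np.linalg.lstsq(np.vstack(A),np.hstack(B),rcond=None)[:2]
a=tri("0",{"scene":(410,208,442,240),"side":(275,305,312,343)})
b=tri("9",{"scene":(452,191,478,218),"side":(358,348,394,386)})
print(a,b,np.linalg.norm((a[0]-b[0])[:2]))
E
```

```text
scene [  9   7  15  23 236]
side [  8   7  21  26 419]
scene [  0   0  26  25 465]
side [  5   7  25  28 483]
(array([0.54806956, 0.22321162, 0.11580513]), array([2.4496063e-07])) (array([0.44131033, 0.26148135, 0.12147626]), array([1.62731851e-07])) 0.11341121679035693
```

The scene mask touched the window edge, so its height is unreliable. I'll recheck with the knob-top range and the side view alone.

```bash
python3 - <<'E'
from h import *
for tag,bx in [("0",{"scene":(410,208,442,240),"side":(278,308,308,340)}),("9",{"scene":(450,185,480,220),"side":(358,348,394,386)})]:
    for n,(x0,y0,x1,y1) in bx.items():
        c=dict(np.load(n+tag+".npz"));c["k1"]=float(c["k1"])
        v,u=np.mgrid[y0:y1,x0:x1];q=at_depth(c,np.c_[u.ravel(),v.ravel()]);q=q[(q[:,2]>.1)&(q[:,2]<.16)]
        print(tag,n,len(q),"top pct",np.percentile(q[:,2],[50,80,90,95]).round(4),"xy top",q[q[:,2]>np.percentile(q[:,2],60)][:,:2].mean(0).round(4))
c=[cv2.resize(dict(np.load("scene%s.npz"%t))["color"][y:y+50,x:x+60],(360,300),interpolation=cv2.INTER_NEAREST) for t,x,y in (("0",395,195),("9",435,175))]
cv2.imwrite("pics/kn.png",np.hstack(c)[:,:,::-1])
E
```

```text
0 scene 283 top pct [0.125  0.1298 0.1304 0.1308] xy top [0.5491 0.2244]
0 side 455 top pct [0.1287 0.1296 0.13   0.1304] xy top [0.5478 0.2245]
9 scene 259 top pct [0.1237 0.1299 0.1306 0.1313] xy top [0.4427 0.2611]
9 side 554 top pct [0.1286 0.1297 0.1302 0.1305] xy top [0.4411 0.2596]
```

View pics/kn.png

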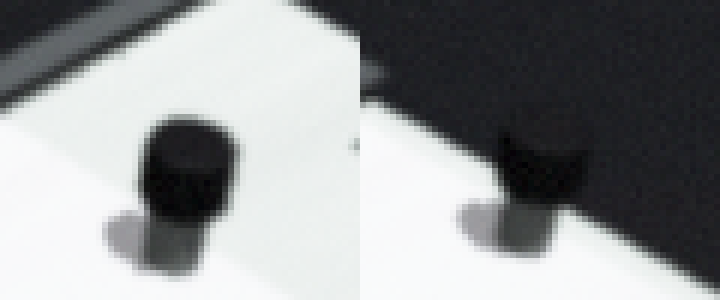

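The knob top is at 0.130 m both before and after, so the plunger is down. Cover travel is about 112 mm, inside the slot's 100–120 mm. The knob sits on its barrel in the crop as it did at the start. Handing in.

```bash
python3 -c "
from plant import robot
robot.finish_job()"
```

```text
the job is handed in; nothing more can be done
```

The large (wider) box is open and its plunger is back down in the slot. The small box was not touched. I handed the job in at about 9.5 s of the 32 s.

- **Plunger:** I pulled the knob up about 14.5 mm. The pull was 5.7 N, which matches the spring with the pin clear.
- **Cover:** Only then did I slide the cover. It took about 2.5 N of drag when I checked it 20 mm in. It stopped short of the 120 mm end stop, so it was not forced.
- **Release:** I lowered the knob by hand, and the spring still pulled down with 3.5 N near the bottom, so the pin was in the slot. I then let go and moved the arm clear.

**Last checks:**
- The knob top measured 0.130 m high from both cameras, the same as before the move, so the plunger is down.
- Cover travel came out at about 112 mm from the range data, inside the slot's 100–120 mm.
- The small box looks shut and the wrist force is near zero.
- **One disagreement:** a two-view estimate put the knob centre at 0.121 m, against 0.116 m before. Its scene-camera mask had merged with the dark background, so I set it aside for the range readings.

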